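# Turn a row of inspected seal sleeves round into the outgoing tray

### The arm

A 6-joint arm with a two-finger parallel gripper is mounted at the origin on the work surface. World frame = base frame: x ahead of the robot, y to its left, z up, the work surface at z = 0. Lengths are in mm, angles in rad, forces in N, time in s.
With the tool pointing down it reaches from about 275 to 1000 mm from the base axis. Payload 8.4 kg.
Tool frame: the origin (TCP) lies on the centre line of the jaws, within the pads' length; the fingertips stand 17 mm ahead of it and the grasp point (between the pads) lies 2 mm behind it; z points along the fingers, y is the line along which they close (so a half turn about z gives the same grasp; the last joint's range is limited). The gripper opens to 85 mm and grips with 20 to 120 N. Pads are 22 mm wide; open, the fingers measure 114 mm over their backs; the gripper's body (76 mm by 85 mm) begins 54 mm behind the grasp point. The pads swing forward as they close: fully open they stand 13 mm farther back than shut.
Start: joints at [-1.169, 0.353, 1.633, -0, 1.155, -0.002], TCP at [245.571, -574.737, 248.281] pointing down, gripper open.
Joint ranges: [-2.63, 2.63], [-0.92, 2.1], [0.06, 2.66], [-1.3, 4.44], [0, 2.69], [-3.02, 3.02]. Speed limits (rad/s): [2.22, 2.22, 2.79, 3.14, 3.14, 3.14].

### API

Orientations are given as [roll, pitch, yaw] about the fixed x, y, z axes, in that order (R = Rz(yaw) Ry(pitch) Rx(roll)).
In Python, from rig import r, eyes gives the robot as it stands. The module is installed in compiled form; this text tells all that it offers.
- The arm moves only by the shell command python3 -m inch 'ROWS' [FORCE]. ROWS is JSON, a list of rows, each a list of 7 numbers: the shift along the tool's x, y, z in m, then the turn, a rotation vector about the tool's x, y, z in degrees, then the closure, from -1 (fully open) to 1 (shut). In form: [[x, y, z, rx, ry, rz, gripper], ...]. A call has 1 to 8 rows; each row shifts and turns the commanded pose from where the row before left it, along the tool's axes as they then stand; what a row does not reach is not made up. A row lasts 1/10 s, in which the tool goes at most 50 mm and 8.59 degrees, less where a joint would pass 70% of its speed; a pose out of reach is approached as far as the arm can. A call with a gripper value outside its range is refused whole. The fingers move at their own pace and stop on an object; FORCE is the grip in N (left out, the last holds). Time passes only in rows, so rows that do not move let the fingers close. It gives the time, the measured TCP pose, the force, the opening and the grip force at its end, in the units of the state.
- r.sense(): the state, without advancing time (a new reading comes with each control period).
- eyes.grab_frame(name): name is "scene" or "top" or "wrist"; returns a dict with "img" (384x512x3 uint8, blue, green, red), "fx", "fy", "cx", "cy" (pixels), "D" ([k1, k2, p1, p2, k3] as OpenCV has them; the pictures are not rectified), "R" (3x3) and "t" (3): a world point X has camera coordinates R X + t; the wrist camera has in their place "hand_eye" (4x4, takes a point from camera to tool coordinates, whose origin is the TCP and whose axes are the flange's). Camera axes: x right, y down, z forward; pixel columns grow to the right and rows downward; lengths in mm; the calibration is good to about 2 mm. A picture is of the moment at which its call begins: read the wrist's pose just before it. There is no depth.
- r.sign_off(): hands the job in; it is judged then, once.
The state is a dict: "clock": time; "qpos": joint angles; "qvel": joint speeds; "joint_efforts": joint torques, N m; "eef_pos": TCP position; "tcp_rot": TCP orientation; "contact_force": force on the tool from outside, world axes, zero at the start; "wrist_torque": the same for the moment, N m; "opening": opening from 0.0 (shut) to 1.0 (fully open); "grasp_force": force on a finger pad.
Only numpy, scipy, OpenCV 4.12 (cv2) and the standard library are available. Lean on these libraries where they do the work, as an engineer would, in place of code of your own. Each camera call takes 0.05 s, during which the arm holds its last target. There are 200 camera calls.

### The job

The four seal sleeves on the incoming plate are inspected: move them into the four pockets of the grey outgoing tray in reverse order, so that the sleeve that stood nearest the yellow end block of the incoming plate goes into the pocket farthest from the outgoing tray's yellow end block, the next one into the next pocket, and so on, until the one that stood farthest from yellow is nearest to yellow. Never let a sleeve tip over on the way, and leave each one standing upright on the floor of its own pocket, let go and still.

Things in the scene. Friction and masses are not known exactly. Their poses are not given: they have to be found in the camera images.
- sleeve_black: loose black moulded seal sleeve, an upright open tube: outside diameter 40 mm, bore 24 mm, 45 mm tall, about 50 g. Origin at the centre of its underside, z up along the tube. At the start it stands within 6 mm of the middle of the dish whose rim has its own colour
- sleeve_red: loose red moulded seal sleeve, an upright open tube: outside diameter 40 mm, bore 24 mm, 45 mm tall, about 50 g. Origin at the centre of its underside, z up along the tube. At the start it stands within 6 mm of the middle of the dish whose rim has its own colour
- sleeve_green: loose green moulded seal sleeve, an upright open tube: outside diameter 40 mm, bore 24 mm, 45 mm tall, about 50 g. Origin at the centre of its underside, z up along the tube. At the start it stands within 6 mm of the middle of the dish whose rim has its own colour
- sleeve_blue: loose blue moulded seal sleeve, an upright open tube: outside diameter 40 mm, bore 24 mm, 45 mm tall, about 50 g. Origin at the centre of its underside, z up along the tube. At the start it stands within 6 mm of the middle of the dish whose rim has its own colour
- dish_black: fixed square dish with a black rim and a white floor, on the incoming plate, 66 x 66 mm, 9 mm tall, walls and floor 3 mm thick, open on top, seated on the plate at z = 6 mm. Origin at the centre of its underside, axes parallel to the incoming plate's. It never moves: emptied, it still shows where its sleeve stood; its rim colour says nothing about the outgoing pocket
- dish_red: fixed square dish with a red rim and a white floor, on the incoming plate, 66 x 66 mm, 9 mm tall, walls and floor 3 mm thick, open on top, seated on the plate at z = 6 mm. Origin at the centre of its underside, axes parallel to the incoming plate's. It never moves: emptied, it still shows where its sleeve stood; its rim colour says nothing about the outgoing pocket
- dish_green: fixed square dish with a green rim and a white floor, on the incoming plate, 66 x 66 mm, 9 mm tall, walls and floor 3 mm thick, open on top, seated on the plate at z = 6 mm. Origin at the centre of its underside, axes parallel to the incoming plate's. It never moves: emptied, it still shows where its sleeve stood; its rim colour says nothing about the outgoing pocket
- dish_blue: fixed square dish with a blue rim and a white floor, on the incoming plate, 66 x 66 mm, 9 mm tall, walls and floor 3 mm thick, open on top, seated on the plate at z = 6 mm. Origin at the centre of its underside, axes parallel to the incoming plate's. It never moves: emptied, it still shows where its sleeve stood; its rim colour says nothing about the outgoing pocket
- incoming: fixed bare aluminium plate, 84 mm (its x) by 284 mm (its y), 6 mm thick, that carries the four coloured dishes in one row. Origin at the centre of its underside, z up, y along the row towards its yellow end block (84 x 18 mm, 16 mm tall, centred at y = +151 mm). Dish centres lie at x = 0, y = +105, +35, -35, -105 mm, in any colour order. It may stand to the left or the right of the outgoing tray
- outgoing: fixed grey plastic tray, 72 mm (its x) by 284 mm (its y), with four open square pockets in one row, empty at the start. Origin at the centre of its underside, z up, y along the row towards its yellow end block (84 x 18 mm, 16 mm tall, centred at y = +151 mm). Pocket centres lie at x = 0, y = +105, +35, -35, -105 mm; pockets are about 60 x 60 mm inside, floor at z = 4 mm, wall tops at z = 10 mm

How it is judged (in metres and radians):
At the end, for the whole second after the job is handed in: Each sleeve stands in the outgoing pocket mirroring its start (dish at y on incoming: sleeve at -y on outgoing): within 13 mm of the pocket centre along each tray axis, underside under 8 mm above the tray's underside, tilt under 0.1 rad, slower than 0.02 m/s and 0.3 rad/s (((y of dish_black in the frame of incoming between 0.085 and 0.125 m and y of sleeve_black in the frame of outgoing between -0.118 and -0.092 m) or (y of dish_black in the frame of incoming between 0.015 and 0.055 m and y of sleeve_black in the frame of outgoing between -0.048 and -0.022 m) or (y of dish_black in the frame of incoming between -0.055 and -0.015 m and y of sleeve_black in the frame of outgoing between 0.022 and 0.048 m) or (y of dish_black in the frame of incoming between -0.125 and -0.085 m and y of sleeve_black in the frame of outgoing between 0.092 and 0.118 m)) and x of sleeve_black in the frame of outgoing between -0.013 and 0.013 m and z of each of sleeve_black, sleeve_red, sleeve_green, sleeve_blue in the frame of outgoing below 0.008 m and angle between each of sleeve_black, sleeve_red, sleeve_green, sleeve_blue's own z axis and vertical below 0.1 rad and linear speed of each of sleeve_black, sleeve_red, sleeve_green, sleeve_blue below 0.02 m/s and angular speed of each of sleeve_black, sleeve_red, sleeve_green, sleeve_blue below 0.3 rad/s and ((y of dish_red in the frame of incoming between 0.085 and 0.125 m and y of sleeve_red in the frame of outgoing between -0.118 and -0.092 m) or (y of dish_red in the frame of incoming between 0.015 and 0.055 m and y of sleeve_red in the frame of outgoing between -0.048 and -0.022 m) or (y of dish_red in the frame of incoming between -0.055 and -0.015 m and y of sleeve_red in the frame of outgoing between 0.022 and 0.048 m) or (y of dish_red in the frame of incoming between -0.125 and -0.085 m and y of sleeve_red in the frame of outgoing between 0.092 and 0.118 m)) and x of sleeve_red in the frame of outgoing between -0.013 and 0.013 m and ((y of dish_green in the frame of incoming between 0.085 and 0.125 m and y of sleeve_green in the frame of outgoing between -0.118 and -0.092 m) or (y of dish_green in the frame of incoming between 0.015 and 0.055 m and y of sleeve_green in the frame of outgoing between -0.048 and -0.022 m) or (y of dish_green in the frame of incoming between -0.055 and -0.015 m and y of sleeve_green in the frame of outgoing between 0.022 and 0.048 m) or (y of dish_green in the frame of incoming between -0.125 and -0.085 m and y of sleeve_green in the frame of outgoing between 0.092 and 0.118 m)) and x of sleeve_green in the frame of outgoing between -0.013 and 0.013 m and ((y of dish_blue in the frame of incoming between 0.085 and 0.125 m and y of sleeve_blue in the frame of outgoing between -0.118 and -0.092 m) or (y of dish_blue in the frame of incoming between 0.015 and 0.055 m and y of sleeve_blue in the frame of outgoing between -0.048 and -0.022 m) or (y of dish_blue in the frame of incoming between -0.055 and -0.015 m and y of sleeve_blue in the frame of outgoing between 0.022 and 0.048 m) or (y of dish_blue in the frame of incoming between -0.125 and -0.085 m and y of sleeve_blue in the frame of outgoing between 0.092 and 0.118 m)) and x of sleeve_blue in the frame of outgoing between -0.013 and 0.013 m); the robot touches nothing.
It fails at once if a sleeve tips over (leans more than 0.7 rad) (angle between any of sleeve_black, sleeve_red, sleeve_green, sleeve_blue's own z axis and vertical above 0.7 rad).
It also fails if it takes over 109 s, if anything falls off the work surface, if the arm or the gripper's body presses on something with over 40 N, if the wrist force passes 120 N, or if a joint passes its speed limit or range.

## Working session

There is one attempt and no reset: what is moved stays moved. The work goes in short steps, Python scripts to look and compute and a shell command to move; the robot and the scene stay as the last step left them, time stands still between calls to the robot, and variables do not carry over. Pictures are saved under pics/ and viewed, at most 14 in all, crops included, and the job is handed in when it is done.

```bash
mkdir -p pics
python3 - <<'E'
from rig import r, eyes
import cv2,numpy as np
s=r.sense();print(s)
a=[]
for n in("scene","top"):
    f=eyes.grab_frame(n);cv2.imwrite(f"pics/{n}0.png",f["img"]);a.append(f["img"])
    np.save(f"pics/{n}.npy",f,allow_pickle=True)
    print(n,{k:np.round(f[k],3).tolist() for k in f if k!="img"})
E
```

```text
{'clock': 0.0, 'qpos': array([-1.16939952e+00,  3.53638145e-01,  1.63415905e+00, -2.05324591e-05,
        1.15519384e+00, -2.38125628e-03]), 'qvel': array([ 0.00146614, -0.00078581, -0.00186935,  0.00053632,  0.00033068,
        0.00012063]), 'joint_efforts': array([ 3.12720447e-03, -6.05243254e+01, -3.42066658e+01,  3.14034141e-04,
        9.31287504e-03, -9.91664052e-06]), 'eef_pos': array([ 245.38325973, -574.30966133,  247.55724982]), 'tcp_rot': array([-3.14019423e+00,  1.54430182e-05,  4.03786377e-01]), 'contact_force': array([-0.91836791,  0.59461129, -0.05149338]), 'wrist_torque': array([ 0.00441872, -0.03582717,  0.02936879]), 'grasp_force': 0.0, 'opening': 0.9995853660856157}
scene {'fx': 390.385, 'fy': 390.385, 'cx': 256.845, 'cy': 190.556, 'D': [-0.015, 0.0, 0.0, 0.0, 0.0], 'R': [[-0.239, 0.971, 0.009], [0.806, 0.204, -0.556], [-0.541, -0.126, -0.831]], 't': [136.55, -426.338, 1357.918]}
top {'fx': 442.642, 'fy': 442.642, 'cx': 252.096, 'cy': 190.154, 'D': [-0.105, 0.0, 0.0, 0.0, 0.0], 'R': [[0.03, -1.0, -0.005], [-0.998, -0.03, -0.048], [0.048, 0.006, -0.999]], 't': [-30.347, 535.367, 1026.841]}
```

View pics/top0.png

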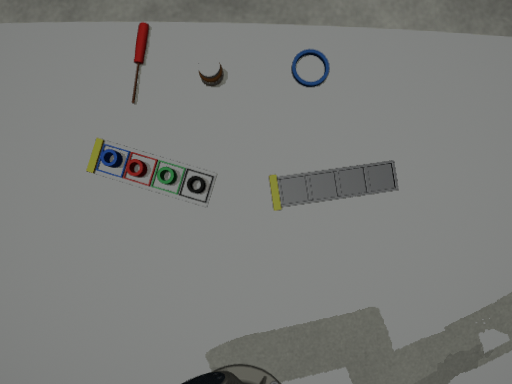

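View pics/scene0.png

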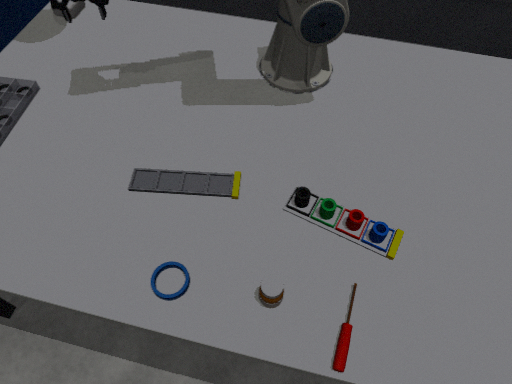

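The top view shows the incoming plate at left, with yellow at (95,155), then blue (112,158), red (137,168), green (167,176) and black (197,185). The outgoing tray has yellow at (275,192) and pockets at x≈293, 322, 351 and 380. So blue goes to the pocket at 380, red to 351, green to 322 and black to 293. Next I enlarge the crops to measure.

```bash
cat > h.py <<'E'
import numpy as np,cv2
def ray2plane(f,px,z):
    K=np.array([[f["fx"],0,f["cx"]],[0,f["fy"],f["cy"]],[0,0,1]])
    p=cv2.undistortPoints(np.array(px,float).reshape(-1,1,2),K,np.array(f["D"])).reshape(-1,2)
    d=np.c_[p,np.ones(len(p))]@f["R"]; c=-f["R"].T@f["t"]
    return c+d*((z-c[2])/d[:,2])[:,None]
E
python3 - <<'E'
import numpy as np,cv2
from h import *
f=np.load("pics/top.npy",allow_pickle=True).item();im=f["img"]
hsv=cv2.cvtColor(im,cv2.COLOR_BGR2HSV)
y=cv2.inRange(hsv,(22,120,60),(35,255,255))
n,l,st,c=cv2.connectedComponentsWithStats(y)
for i in range(1,n):
    if st[i,4]>20: print("yellow",st[i],c[i],ray2plane(f,[c[i]],16))
    
a=im[130:205,80:220];b=im[145:220,265:405]
v=cv2.resize(np.vstack([a,b]),None,fx=4,fy=4,interpolation=cv2.INTER_CUBIC)
cv2.imwrite("pics/crop1.png",v)
E
```

```text
yellow [ 87 138  16  35 246] [ 94.4796748  155.06910569] [[608.4927475  364.60000195  16.        ]]
yellow [269 175  12  35 246] [274.69512195 191.99186992] [[533.15638345 -67.29152116  16.        ]]
```

View pics/crop1.png

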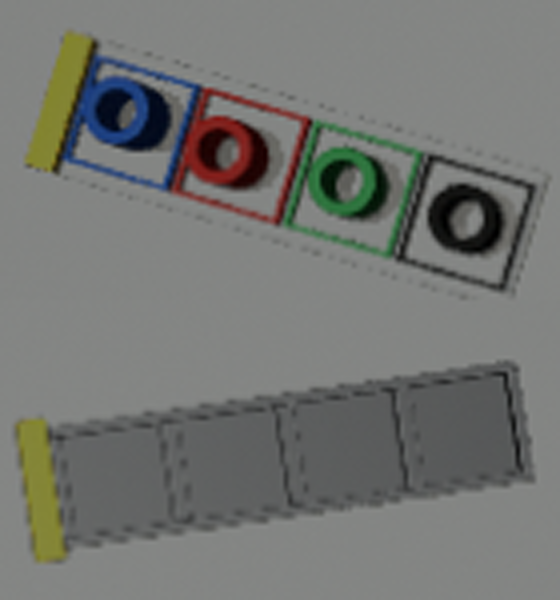

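Run:
```python
import numpy as np,cv2
from h import *
from scipy.optimize import least_squares
f=np.load("pics/top.npy",allow_pickle=True).item()
A=lambda q:np.array(q)/4-.375+[80,130]
B=lambda q:(np.array(q)-[0,300])/4-.375+[265,145]
def fit(W,L):
    g=lambda p:((np.c_[np.cos(p[2])*L[:,0]-np.sin(p[2])*L[:,1],np.sin(p[2])*L[:,0]+np.cos(p[2])*L[:,1]]+p[:2])-W[:,:2]).ravel()
    s=min((least_squares(g,[W[0,0],W[0,1],t]) for t in(0,1.5,3,-1.5)),key=lambda s:s.cost)
    print("pose",s.x[:2].round(1),np.degrees(s.x[2]).round(2),"res",s.fun.reshape(-1,2).round(1).tolist());return s.x
W=np.vstack([ray2plane(f,A([(100,58),(66,161),(537,185),(505,290)]),15),ray2plane(f,[(94.48,155.07)],16)])
# incoming: y axis toward yellow(world +y). x by handedness = away from robot -> top in image
pi=fit(W,np.array([[33,138],[-33,138],[33,-138],[-33,-138],[0,151]],float))
Wo=np.vstack([ray2plane(f,B([(516,362),(535,481)]),10),ray2plane(f,[(274.7,192)],16)])
po=fit(Wo,np.array([[36,-142],[-36,-142],[0,151]],float))
for n,q in dict(blue=(119,112),red=(223,149),green=(347,182),black=(465,218)).items():
    w=ray2plane(f,A([q]),54)[0,:2];c,s=np.cos(pi[2]),np.sin(pi[2]);print(n,w.round(1),"in plate",(np.array([[c,s],[-s,c]])@(w-pi[:2])).round(1))
c,s=np.cos(po[2]),np.sin(po[2])
for y in(105,35,-35,-105):print("pocket",y,(po[:2]+[-s*y,c*y]).round(1))
```

```text
pose [570.1 217.7] -14.57 res [[1.3, 1.6], [-0.3, 0.5], [0.5, -0.6], [-1.1, -0.7], [-0.4, -0.7]]
pose [ 558.6 -216. ] 9.74 res [[0.1, -0.2], [-0.1, 0.0], [-0.1, 0.1]]
blue [599. 315.] in plate [  3.4 101.4]
red [579.3 253.3] in plate [-0.1 36.7]
green [562.4 181. ] in plate [  1.7 -37.5]
black [543.9 113. ] in plate [   1. -108.]
pocket 105 [ 540.9 -112.5]
pocket 35 [ 552.7 -181.5]
pocket -35 [ 564.5 -250.5]
pocket -105 [ 576.4 -319.5]
```

Both fits are consistent, with residuals under 2 mm and sleeves within 4 mm of their dish centres. I turn to the incoming yaw of 75.4° and travel to blue.

```bash
cat > plan.py <<'E'
import sys,numpy as np
from rig import r
# usage: plan.py x y z yawdeg -> turn (deg about tool z), then tool-frame shift in m after the turn
x,y,z,w=map(float,sys.argv[1:5]);s=r.sense();p=s["eef_pos"];a=np.radians(w);d=np.array([x,y,z])-p
print("t",round(s["clock"],1),"pos",p.round(1),"rot",np.degrees(s["tcp_rot"]).round(2),"open",round(s["opening"],3),"grip",round(s["grasp_force"],1))
print("rz",round((np.degrees(s["tcp_rot"][2])-w),2),"shift",np.round([(d[0]*np.cos(a)+d[1]*np.sin(a))/1e3,(d[0]*np.sin(a)-d[1]*np.cos(a))/1e3,-d[2]/1e3],4))
E
python3 -m inch '[[0,0,0.014,0,0,-7.5,-1],[0,0,0.014,0,0,-7.5,-1],[0,0,0.014,0,0,-7.5,-1],[0,0,0.014,0,0,-7.5,-1],[0,0,0.014,0,0,-7.5,-1],[0,0,0.014,0,0,-7.5,-1],[0,0,0.014,0,0,-7.3,-1]]' 40
python3 plan.py 599 315 150 75.4
```

```text
clock: 0.8
eef_pos: [245.5, -574.5, 149.3]
tcp_rot: [-3.141, -0.001, 1.322]
contact_force: [0.7, -0.4, -0.0]
opening: 0.996
grasp_force: 0.0
t 0.8 pos [ 245.5 -574.5  149.3] rot [-1.7998e+02 -3.0000e-02  7.5740e+01] open 0.996 grip 0.0
rz 0.34 shift [ 9.499e-01  1.179e-01 -7.000e-04]
```

```bash
python3 -m inch '[[0.02,0.0025,0,0,0,0.3,-1],[0.04,0.005,0,0,0,0,-1],[0.04,0.005,0,0,0,0,-1],[0.04,0.005,0,0,0,0,-1],[0.04,0.005,0,0,0,0,-1],[0.04,0.005,0,0,0,0,-1],[0.04,0.005,0,0,0,0,-1],[0.04,0.005,0,0,0,0,-1]]' >/dev/null
python3 -m inch '[[0.04,0.005,0,0,0,0,-1],[0.04,0.005,0,0,0,0,-1],[0.04,0.005,0,0,0,0,-1],[0.04,0.005,0,0,0,0,-1],[0.04,0.005,0,0,0,0,-1],[0.04,0.005,0,0,0,0,-1],[0.04,0.005,0,0,0,0,-1],[0.04,0.005,0,0,0,0,-1]]' >/dev/null
python3 -m inch '[[0.04,0.005,0,0,0,0,-1],[0.04,0.005,0,0,0,0,-1],[0.04,0.005,0,0,0,0,-1],[0.04,0.005,0,0,0,0,-1],[0.04,0.005,0,0,0,0,-1],[0.04,0.005,0,0,0,0,-1],[0.04,0.005,0,0,0,0,-1],[0,0,0,0,0,0,-1]]'
python3 plan.py 599 315 150 75.4
python3 - <<'E'
from rig import r,eyes
import cv2
f=eyes.grab_frame("wrist");cv2.imwrite("pics/w1.png",f["img"]);print(f["hand_eye"].round(3),f["fx"],f["cx"],f["cy"])
E
```

```text
clock: 3.2
eef_pos: [586.6, 270.6, 150.1]
tcp_rot: [3.14, -0.002, 1.314]
contact_force: [0.0, 0.1, -0.7]
opening: 1.001
grasp_force: 0.0
t 3.2 pos [586.6 270.6 150.1] rot [ 1.7992e+02 -1.3000e-01  7.5290e+01] open 1.001 grip 0.0
rz -0.11 shift [0.046  0.0008 0.0001]
[[-0.00000e+00 -9.55000e-01 -2.97000e-01  7.54910e+01]
 [ 1.00000e+00 -0.00000e+00 -1.00000e-03  1.73000e-01]
 [ 1.00000e-03 -2.97000e-01  9.55000e-01 -1.25961e+02]
 [ 0.00000e+00  0.00000e+00  0.00000e+00  1.00000e+00]] 341.93790481845423 250.88420517146326 191.7131929098653
```

View pics/w1.png

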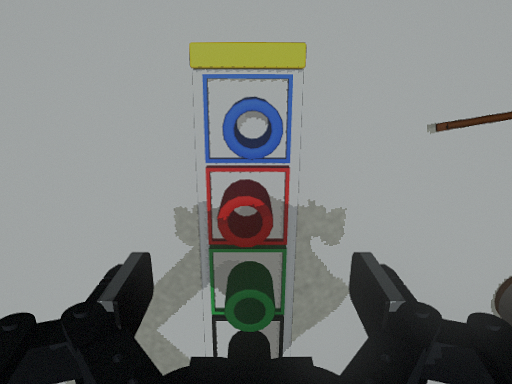

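The wrist view shows blue's top ring at about (253,129), red's at (245,222) and green's at (250,311). Blue's dish corners are at (205,75), (292,75), (206,163) and (292,162). I cross-check these against the top fit.

```bash
cat >> h.py <<'E'
def wristframe(f,pos,rot):
    from scipy.spatial.transform import Rotation as Ro
    T=np.eye(4);T[:3,:3]=Ro.from_euler("xyz",rot).as_matrix();T[:3,3]=pos
    C=np.linalg.inv(T@f["hand_eye"]);g=dict(f);g["R"]=C[:3,:3];g["t"]=C[:3,3];return g
E
python3 - <<'E'
from rig import r,eyes
from h import *
s=r.sense();f=eyes.grab_frame("wrist");g=wristframe(f,s["eef_pos"],s["tcp_rot"])
a=np.radians(-14.57);M=np.array([[np.cos(a),np.sin(a)],[-np.sin(a),np.cos(a)]])
for n,px,z in(("sleeves b r g",[(253,129),(245,222),(250,311)],54),("dish",[(205,75),(292,75),(206,163),(292,162),(207,167),(288,167)],15)):
    w=ray2plane(g,px,z)[:,:2];print(n,w.round(1).tolist(),((w-[570.1,217.7])@M.T).round(1).tolist())
E
python3 plan.py 599 315 150 75.4
```

```text
sleeves b r g [[599.1, 315.2], [577.4, 254.3], [561.9, 182.1]] [[3.5, 101.7], [-2.2, 37.3], [1.0, -36.5]]
dish [[574.2, 357.4], [635.4, 341.3], [556.0, 294.5], [621.0, 278.2], [555.8, 291.3], [617.1, 275.1]] [[-31.2, 136.2], [32.1, 136.0], [-33.0, 70.8], [34.0, 71.4], [-32.3, 67.6], [31.0, 67.4]]
t 3.3 pos [584.6 266.8 149.6] rot [-1.7995e+02  5.0000e-02  7.5230e+01] open 1.006 grip 0.0
rz -0.17 shift [ 0.0503  0.0018 -0.0004]
```

Agreement is within 2 mm. I move over blue, descend, then grip.

```bash
python3 -m inch '[[0.025,0.001,0,0,0,0,-1],[0.025,0.001,0,0,0,0,-1],[0,0,0.02,0,0,0,-1],[0,0,0.025,0,0,0,-1],[0,0,0.025,0,0,0,-1],[0,0,0.02,0,0,0,-1],[0,0,0,0,0,0,-1],[0,0,0,0,0,0,-1]]' >/dev/null
python3 plan.py 599 315 40 75.4
```

```text
t 4.1 pos [599.6 313.   60.4] rot [-1.7995e+02  5.0000e-02  7.5090e+01] open 1.001 grip 0.0
rz -0.31 shift [ 0.0018 -0.001   0.0204]
```

```bash
python3 -m inch '[[0.001,-0.001,0.01,0,0,0,-1],[0.001,0,0.01,0,0,0,-1],[0,0,0,0,0,0,0],[0,0,0,0,0,0,0.4],[0,0,0,0,0,0,1],[0,0,0,0,0,0,1],[0,0,0,0,0,0,1],[0,0,0,0,0,0,1]]' 40
python3 -m inch '[[0,0,0,0,0,0,1],[0,0,0,0,0,0,1]]'
```

```text
clock: 4.9
eef_pos: [599.8, 316.6, 40.9]
tcp_rot: [3.141, -0.001, 1.311]
contact_force: [-0.2, -0.1, 5.1]
opening: 0.462
grasp_force: 40.5
clock: 5.1
eef_pos: [599.7, 316.6, 40.8]
tcp_rot: [3.141, -0.001, 1.311]
contact_force: [-0.8, 0.5, 5.9]
opening: 0.458
grasp_force: 40.6
```

```bash
python3 -m inch '[[0,0,-0.01,0,0,0,1],[0,0,-0.02,0,0,0,1],[0,0,-0.03,0,0,0,1],[0,0,-0.03,0,0,-6.2,1],[0,0,-0.01,0,0,-6.2,1],[0,0,0,0,0,-6.2,1],[0,0,0,0,0,-6.0,1],[0,0,0,0,0,0,1]]'
python3 plan.py 576.4 -319.5 140 99.74
```

```text
clock: 5.9
eef_pos: [599.2, 316.2, 140.7]
tcp_rot: [-3.142, 0.0, 1.742]
contact_force: [0.0, 1.0, -0.9]
opening: 0.459
grasp_force: 40.3
t 5.9 pos [599.2 316.2 140.7] rot [-180.      0.     99.82] open 0.459 grip 40.3
rz 0.08 shift [-0.6227 -0.1301  0.0007]
```

```bash
python3 -m inch '[[-0.02,-0.004,0,0,0,0,1],[-0.04,-0.0083,0,0,0,0,1],[-0.04,-0.0083,0,0,0,0,1],[-0.04,-0.0083,0,0,0,0,1],[-0.04,-0.0083,0,0,0,0,1],[-0.04,-0.0083,0,0,0,0,1],[-0.04,-0.0083,0,0,0,0,1],[-0.04,-0.0083,0,0,0,0,1]]' >/dev/null
python3 -m inch '[[-0.04,-0.0083,0,0,0,0,1],[-0.04,-0.0083,0,0,0,0,1],[-0.04,-0.0083,0,0,0,0,1],[-0.04,-0.0083,0,0,0,0,1],[-0.04,-0.0083,0,0,0,0,1],[-0.04,-0.0083,0,0,0,0,1],[-0.04,-0.0083,0,0,0,0,1],[-0.025,-0.006,0,0,0,0,1]]' >/dev/null
python3 -m inch '[[-0.018,-0.004,0,0,0,0,1],[0,0,0.02,0,0,0,1],[0,0,0.03,0,0,0,1],[0,0,0.02,0,0,0,1],[0,0,0,0,0,0,1],[0,0,0,0,0,0,1],[0,0,0,0,0,0,1]]'
python3 plan.py 576.4 -319.5 36 99.74
python3 - <<'E'
from rig import eyes
import cv2
cv2.imwrite("pics/w2.png",eyes.grab_frame("wrist")["img"])
E
```

```text
clock: 8.2
eef_pos: [577.1, -320.0, 71.7]
tcp_rot: [3.14, 0.001, 1.74]
contact_force: [1.0, -0.4, -0.8]
opening: 0.461
grasp_force: 40.4
t 8.2 pos [ 577.1 -320.    71.7] rot [1.7992e+02 6.0000e-02 9.9720e+01] open 0.461 grip 40.4
rz -0.02 shift [ 0.0006 -0.0006  0.0357]
```

View pics/w2.png

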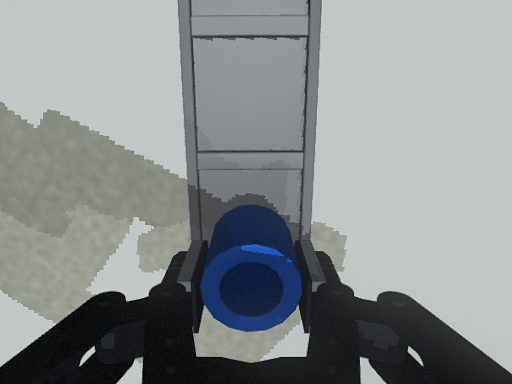

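The wrist view shows the blue sleeve upright at (251,285), centred laterally over the tray. I lower and release.

```bash
python3 -m inch '[[0,0,0.015,0,0,0,1],[0,0,0.015,0,0,0,1],[0,0,0.005,0,0,0,1],[0,0,0,0,0,0,1],[0,0,0,0,0,0,1]]'
python3 -m inch '[[0,0,0,0,0,0,0],[0,0,0,0,0,0,0],[0,0,0,0,0,0,-0.5],[0,0,0,0,0,0,-1],[0,0,0,0,0,0,-1],[0,0,0,0,0,0,-1]]'
python3 -m inch '[[0,0,-0.01,0,0,0,-1],[0,0,-0.02,0,0,0,-1],[0,0,-0.04,0,0,6.1,-1],[0,0,-0.04,0,0,6.1,-1],[0,0,0,0,0,6.1,-1],[0,0,0,0,0,6.1,-1],[0,0,0,0,0,0,-1]]' >/dev/null
python3 plan.py 578.5 254 145 75.4
python3 - <<'E'
from rig import eyes
import cv2
f=eyes.grab_frame("top")["img"];cv2.imwrite("pics/t2.png",cv2.resize(f[140:220,260:410],None,fx=4,fy=4))
cv2.imwrite("pics/w3.png",eyes.grab_frame("wrist")["img"])
E
```

```text
clock: 8.75
eef_pos: [575.8, -319.3, 35.3]
tcp_rot: [-3.14, -0.001, 1.741]
contact_force: [-3.5, 2.9, 11.7]
opening: 0.46
grasp_force: 41.9
clock: 9.35
eef_pos: [576.4, -319.7, 35.2]
tcp_rot: [3.142, -0.0, 1.741]
contact_force: [-0.4, -0.8, -0.2]
opening: 1.003
grasp_force: 0.0
t 10.1 pos [ 576.6 -319.9  146.5] rot [1.7992e+02 2.0000e-02 7.5250e+01] open 1.002 grip 0.0
rz -0.15 shift [ 0.5558 -0.1428  0.0015]
```

View pics/w3.png

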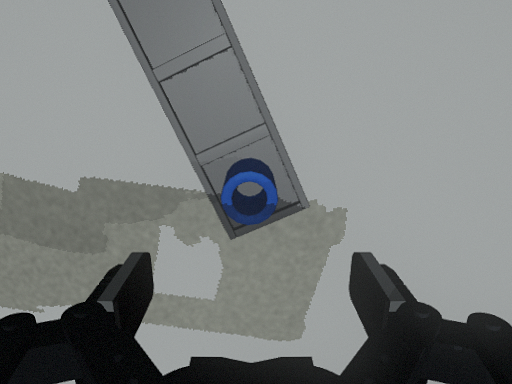

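Blue stands upright in the end pocket, with its top ring at (250,198). I check its position, then travel to red.

```bash
cat > chk.py <<'E'
import sys,json
from rig import r,eyes
from h import *
# project given wrist pixels (top rings at z=49) into the outgoing tray frame, current pose
s=r.sense();f=eyes.grab_frame("wrist");g=wristframe(f,s["eef_pos"],s["tcp_rot"])
w=ray2plane(g,json.loads(sys.argv[1]),49)[:,:2];a=np.radians(9.74)
print(w.round(1).tolist(),((w-[558.6,-216])@np.array([[np.cos(a),np.sin(a)],[-np.sin(a),np.cos(a)]]).T).round(1).tolist())
E
python3 chk.py '[[250,198]]'
python3 -m inch '[[0.02,-0.005,0,0,0,0,-1],[0.04,-0.01,0,0,0,0,-1],[0.04,-0.01,0,0,0,0,-1],[0.04,-0.01,0,0,0,0,-1],[0.04,-0.01,0,0,0,0,-1],[0.04,-0.01,0,0,0,0,-1],[0.04,-0.01,0,0,0,0,-1],[0.04,-0.01,0,0,0,0,-1]]' >/dev/null
python3 -m inch '[[0.04,-0.01,0,0,0,0,-1],[0.04,-0.01,0,0,0,0,-1],[0.04,-0.01,0,0,0,0,-1],[0.04,-0.01,0,0,0,0,-1],[0.04,-0.01,0,0,0,0,-1],[0.04,-0.01,0,0,0,0,-1],[0.015,-0.008,0,0,0,0,-1],[0,0,0,0,0,0,-1]]' >/dev/null
python3 -m inch '[[0,0,0,0,0,0,-1],[0,0,0,0,0,0,-1]]' >/dev/null
python3 plan.py 578.5 254 40 75.4
```

```text
[[576.3, -317.8]] [[0.2, -103.4]]
t 12.0 pos [578.3 252.2 145.1] rot [-1.7998e+02  4.0000e-02  7.5310e+01] open 1.002 grip 0.0
rz -0.09 shift [ 0.0018 -0.0002  0.1051]
```

Blue sits within 2 mm of its pocket centre. Now I grasp red.

```bash
python3 -m inch '[[0.001,0,0.02,0,0,0,-1],[0.001,0,0.025,0,0,0,-1],[0,0,0.025,0,0,0,-1],[0,0,0.02,0,0,0,-1],[0,0,0.015,0,0,0,-1],[0,0,0,0,0,0,-1],[0,0,0,0,0,0,-1]]'
python3 -m inch '[[0,0,0,0,0,0,0],[0,0,0,0,0,0,0.4],[0,0,0,0,0,0,1],[0,0,0,0,0,0,1],[0,0,0,0,0,0,1],[0,0,0,0,0,0,1],[0,0,0,0,0,0,1]]'
python3 -m inch '[[0,0,-0.01,0,0,0,1],[0,0,-0.02,0,0,0,1],[0,0,-0.03,0,0,0,1],[0,0,-0.03,0,0,-6.1,1],[0,0,-0.01,0,0,-6.1,1],[0,0,0,0,0,-6.1,1],[0,0,0,0,0,-6.1,1],[0,0,0,0,0,0,1]]'
python3 plan.py 564.5 -250.5 140 99.74
```

```text
clock: 12.7
eef_pos: [579.4, 254.8, 40.6]
tcp_rot: [3.142, -0.0, 1.314]
contact_force: [-0.0, -0.7, 0.9]
opening: 1.003
grasp_force: 0.0
clock: 13.4
eef_pos: [579.6, 255.6, 41.3]
tcp_rot: [3.141, -0.001, 1.315]
contact_force: [-0.7, -1.3, 5.0]
opening: 0.453
grasp_force: 40.0
clock: 14.2
eef_pos: [579.1, 255.4, 141.2]
tcp_rot: [3.141, -0.0, 1.742]
contact_force: [-0.3, -0.1, -1.0]
opening: 0.444
grasp_force: 40.2
t 14.2 pos [579.1 255.4 141.2] rot [ 1.7996e+02 -1.0000e-02  9.9830e+01] open 0.444 grip 40.2
rz 0.09 shift [-0.4962 -0.1     0.0012]
```

```bash
python3 -m inch '[[-0.02,-0.004,0,0,0,0,1],[-0.04,-0.0081,0,0,0,0,1],[-0.04,-0.0081,0,0,0,0,1],[-0.04,-0.0081,0,0,0,0,1],[-0.04,-0.0081,0,0,0,0,1],[-0.04,-0.0081,0,0,0,0,1],[-0.04,-0.0081,0,0,0,0,1],[-0.04,-0.0081,0,0,0,0,1]]' >/dev/null
python3 -m inch '[[-0.04,-0.0081,0,0,0,0,1],[-0.04,-0.0081,0,0,0,0,1],[-0.04,-0.0081,0,0,0,0,1],[-0.04,-0.0081,0,0,0,0,1],[-0.025,-0.005,0,0,0,0,1],[-0.011,-0.002,0,0,0,0,1],[0,0,0,0,0,0,1],[0,0,0,0,0,0,1]]' >/dev/null
python3 -m inch '[[0,0,0.02,0,0,0,1],[0,0,0.03,0,0,0,1],[0,0,0.02,0,0,0,1],[0,0,0,0,0,0,1],[0,0,0,0,0,0,1],[0,0,0,0,0,0,1]]'
python3 plan.py 564.5 -250.5 37 99.74
python3 - <<'E'
from rig import eyes
import cv2
cv2.imwrite("pics/w4.png",eyes.grab_frame("wrist")["img"])
E
```

```text
clock: 16.4
eef_pos: [565.2, -250.1, 71.6]
tcp_rot: [3.14, 0.001, 1.741]
contact_force: [-0.1, 0.1, 0.6]
opening: 0.453
grasp_force: 40.3
t 16.4 pos [ 565.2 -250.1   71.6] rot [1.7992e+02 5.0000e-02 9.9770e+01] open 0.453 grip 40.3
rz 0.03 shift [-0.0002 -0.0008  0.0346]
```

View pics/w4.png

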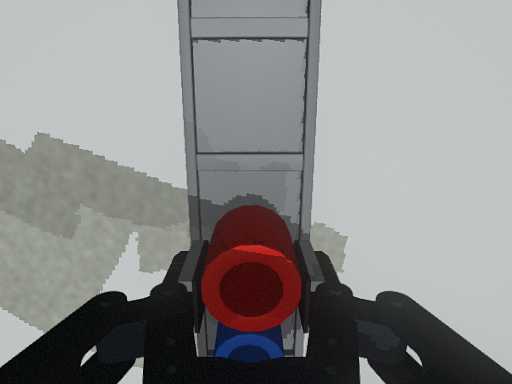

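Red is upright and centred at (251,287), with blue visible behind at (250,350). I lower, release and go to green.

```bash
python3 -m inch '[[0,0,0.015,0,0,0,1],[0,0,0.015,0,0,0,1],[0,0,0.004,0,0,0,1],[0,0,0,0,0,0,1],[0,0,0,0,0,0,1]]'
python3 -m inch '[[0,0,0,0,0,0,0],[0,0,0,0,0,0,0],[0,0,0,0,0,0,-0.5],[0,0,0,0,0,0,-1],[0,0,0,0,0,0,-1],[0,0,0,0,0,0,-1]]'
python3 -m inch '[[0,0,-0.01,0,0,0,-1],[0,0,-0.02,0,0,0,-1],[0,0,-0.04,0,0,6.1,-1],[0,0,-0.04,0,0,6.1,-1],[0,0,0,0,0,6.1,-1],[0,0,0,0,0,6.1,-1],[0,0,0,0,0,0,-1]]' >/dev/null
python3 plan.py 562.2 181.5 145 75.4
python3 - <<'E'
from rig import eyes
import cv2
cv2.imwrite("pics/w5.png",eyes.grab_frame("wrist")["img"])
E
```

```text
clock: 16.95
eef_pos: [563.9, -250.3, 36.0]
tcp_rot: [-3.141, -0.001, 1.74]
contact_force: [-1.6, 2.3, 8.0]
opening: 0.445
grasp_force: 40.2
clock: 17.55
eef_pos: [564.3, -250.4, 36.2]
tcp_rot: [-3.142, -0.0, 1.741]
contact_force: [0.5, 0.2, 0.3]
opening: 0.999
grasp_force: 0.0
t 18.2 pos [ 564.5 -250.5  147.5] rot [1.7992e+02 1.0000e-02 7.5250e+01] open 1.0 grip 0.0
rz -0.15 shift [ 0.4175 -0.1111  0.0025]
```

View pics/w5.png

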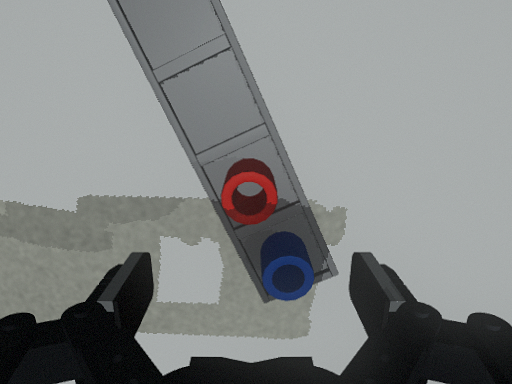

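Red (250,198) and blue (288,280) both stand upright in their own pockets. Next is green.

```bash
python3 chk.py '[[250,198],[288,280]]'
python3 -m inch '[[0.02,-0.005,0,0,0,0,-1],[0.04,-0.0107,0,0,0,0,-1],[0.04,-0.0107,0,0,0,0,-1],[0.04,-0.0107,0,0,0,0,-1],[0.04,-0.0107,0,0,0,0,-1],[0.04,-0.0107,0,0,0,0,-1],[0.04,-0.0107,0,0,0,0,-1],[0.04,-0.0107,0,0,0,0,-1]]' >/dev/null
python3 -m inch '[[0.04,-0.0107,0,0,0,0,-1],[0.04,-0.0107,0,0,0,0,-1],[0.025,-0.006,0,0,0,0,-1],[0.0125,-0.004,0,0,0,0,-1],[0,0,0,0,0,0,-1],[0,0,0,0,0,0,-1],[0,0,0,0,0,0,-1]]' >/dev/null
python3 plan.py 562.2 181.5 40.5 75.4
```

```text
[[564.1, -249.1], [575.3, -318.9]] [[-0.2, -33.5], [-0.9, -104.3]]
t 19.9 pos [562.2 180.2 146.2] rot [-1.7998e+02  3.0000e-02  7.5300e+01] open 1.003 grip 0.0
rz -0.1 shift [ 0.0012 -0.0004  0.1057]
```

```bash
python3 -m inch '[[0.001,0,0.02,0,0,0,-1],[0,0,0.025,0,0,0,-1],[0,0,0.025,0,0,0,-1],[0,0,0.02,0,0,0,-1],[0,0,0.016,0,0,0,-1],[0,0,0,0,0,0,-1],[0,0,0,0,0,0,-1]]'
python3 -m inch '[[0,0,0,0,0,0,0],[0,0,0,0,0,0,0.4],[0,0,0,0,0,0,1],[0,0,0,0,0,0,1],[0,0,0,0,0,0,1],[0,0,0,0,0,0,1],[0,0,0,0,0,0,1]]'
python3 -m inch '[[0,0,-0.01,0,0,0,1],[0,0,-0.02,0,0,0,1],[0,0,-0.03,0,0,0,1],[0,0,-0.03,0,0,-6.1,1],[0,0,-0.01,0,0,-6.1,1],[0,0,0,0,0,-6.1,1],[0,0,0,0,0,-6.1,1],[0,0,0,0,0,0,1]]'
python3 plan.py 552.7 -181.5 140 99.74
```

```text
clock: 20.55
eef_pos: [562.8, 182.1, 40.5]
tcp_rot: [-3.141, 0.0, 1.314]
contact_force: [-0.5, 0.2, 0.6]
opening: 0.999
grasp_force: 0.0
clock: 21.25
eef_pos: [563.1, 182.8, 41.3]
tcp_rot: [3.141, -0.001, 1.315]
contact_force: [-0.7, -0.8, 6.3]
opening: 0.46
grasp_force: 39.6
clock: 22.05
eef_pos: [562.6, 182.7, 141.1]
tcp_rot: [3.141, -0.0, 1.742]
contact_force: [0.1, -0.1, -0.3]
opening: 0.462
grasp_force: 40.4
t 22.1 pos [562.6 182.7 141.1] rot [ 1.7996e+02 -1.0000e-02  9.9830e+01] open 0.462 grip 40.4
rz 0.09 shift [-0.3572 -0.0714  0.0011]
```

```bash
python3 -m inch '[[-0.02,-0.004,0,0,0,0,1],[-0.04,-0.008,0,0,0,0,1],[-0.04,-0.008,0,0,0,0,1],[-0.04,-0.008,0,0,0,0,1],[-0.04,-0.008,0,0,0,0,1],[-0.04,-0.008,0,0,0,0,1],[-0.04,-0.008,0,0,0,0,1],[-0.04,-0.008,0,0,0,0,1]]' >/dev/null
python3 -m inch '[[-0.035,-0.007,0,0,0,0,1],[-0.022,-0.0044,0,0,0,0,1],[0,0,0,0,0,0,1],[0,0,0.02,0,0,0,1],[0,0,0.03,0,0,0,1],[0,0,0.02,0,0,0,1],[0,0,0,0,0,0,1],[0,0,0,0,0,0,1]]'
python3 plan.py 552.7 -181.5 37 99.74
python3 - <<'E'
from rig import eyes
import cv2
cv2.imwrite("pics/w6.png",eyes.grab_frame("wrist")["img"])
E
```

```text
clock: 23.65
eef_pos: [552.6, -180.7, 70.6]
tcp_rot: [-3.141, -0.0, 1.74]
contact_force: [0.2, -0.3, -0.2]
opening: 0.462
grasp_force: 40.4
t 23.6 pos [ 552.6 -180.7   70.6] rot [-1.7997e+02 -2.0000e-02  9.9690e+01] open 0.462 grip 40.4
rz -0.05 shift [-0.0008 -0.0001  0.0336]
```

View pics/w6.png

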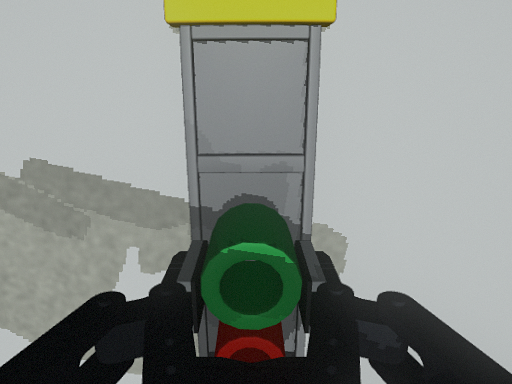

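Green is upright at (251,285), with one free pocket between it and the yellow block. I lower, release and go to black.

```bash
python3 -m inch '[[0,0,0.015,0,0,0,1],[0,0,0.015,0,0,0,1],[0,0,0.004,0,0,0,1],[0,0,0,0,0,0,1],[0,0,0,0,0,0,1]]'
python3 -m inch '[[0,0,0,0,0,0,0],[0,0,0,0,0,0,0],[0,0,0,0,0,0,-0.5],[0,0,0,0,0,0,-1],[0,0,0,0,0,0,-1],[0,0,0,0,0,0,-1]]'
python3 -m inch '[[0,0,-0.01,0,0,0,-1],[0,0,-0.02,0,0,0,-1],[0,0,-0.04,0,0,6.1,-1],[0,0,-0.04,0,0,6.1,-1],[0,0,0,0,0,6.1,-1],[0,0,0,0,0,6.1,-1],[0,0,0,0,0,0,-1]]' >/dev/null
python3 plan.py 543.9 113 145 75.4
python3 chk.py '[[250,198]]'
```

```text
clock: 24.2
eef_pos: [552.1, -181.1, 36.3]
tcp_rot: [-3.141, -0.001, 1.74]
contact_force: [-2.6, 1.4, 8.7]
opening: 0.457
grasp_force: 41.3
clock: 24.8
eef_pos: [552.6, -181.4, 36.2]
tcp_rot: [-3.142, 0.0, 1.741]
contact_force: [0.6, 0.0, 0.2]
opening: 0.996
grasp_force: 0.0
t 25.5 pos [ 552.8 -181.4  147.4] rot [179.92   0.    75.25] open 1.0 grip 0.0
rz -0.15 shift [ 0.2827 -0.0828  0.0024]
[[552.6, -180.2]] [[0.1, 36.3]]
```

```bash
python3 -m inch '[[0.02,-0.006,0,0,0,0,-1],[0.04,-0.0117,0,0,0,0,-1],[0.04,-0.0117,0,0,0,0,-1],[0.04,-0.0117,0,0,0,0,-1],[0.04,-0.0117,0,0,0,0,-1],[0.04,-0.0117,0,0,0,0,-1],[0.04,-0.0117,0,0,0,0,-1],[0.0225,-0.0066,0,0,0,0,-1]]' >/dev/null
python3 -m inch '[[0,0,0,0,0,0,-1],[0,0,0,0,0,0,-1],[0,0,0,0,0,0,-1]]' >/dev/null
python3 plan.py 543.9 113 40.5 75.4
python3 - <<'E'
from rig import eyes
import cv2
cv2.imwrite("pics/w7.png",eyes.grab_frame("wrist")["img"])
E
```

```text
t 26.6 pos [543.9 112.1 146.2] rot [-1.7998e+02  3.0000e-02  7.5380e+01] open 1.003 grip 0.0
rz -0.02 shift [ 0.0009 -0.0002  0.1057]
```

View pics/w7.png

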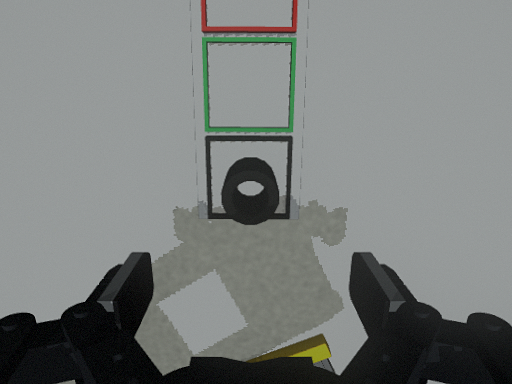

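Black's top ring is at (250,195), right under the tool as blue, red and green were after placing. I grasp it.

```bash
python3 -m inch '[[0.001,0,0.02,0,0,0,-1],[0,0,0.025,0,0,0,-1],[0,0,0.025,0,0,0,-1],[0,0,0.02,0,0,0,-1],[0,0,0.016,0,0,0,-1],[0,0,0,0,0,0,-1],[0,0,0,0,0,0,-1]]'
python3 -m inch '[[0,0,0,0,0,0,0],[0,0,0,0,0,0,0.4],[0,0,0,0,0,0,1],[0,0,0,0,0,0,1],[0,0,0,0,0,0,1],[0,0,0,0,0,0,1],[0,0,0,0,0,0,1]]'
python3 -m inch '[[0,0,-0.01,0,0,0,1],[0,0,-0.02,0,0,0,1],[0,0,-0.03,0,0,0,1],[0,0,-0.03,0,0,-6.1,1],[0,0,-0.01,0,0,-6.1,1],[0,0,0,0,0,-6.1,1],[0,0,0,0,0,-6.1,1],[0,0,0,0,0,0,1]]'
python3 plan.py 540.9 -112.5 140 99.74
```

```text
clock: 27.4
eef_pos: [544.3, 113.1, 40.4]
tcp_rot: [-3.141, 0.0, 1.314]
contact_force: [0.9, 0.2, 0.0]
opening: 1.003
grasp_force: 0.0
clock: 28.1
eef_pos: [544.7, 114.0, 41.2]
tcp_rot: [3.14, -0.0, 1.315]
contact_force: [-0.9, -1.1, 7.2]
opening: 0.458
grasp_force: 39.8
clock: 28.9
eef_pos: [544.3, 113.9, 141.1]
tcp_rot: [3.141, 0.0, 1.742]
contact_force: [-0.4, 0.4, -1.1]
opening: 0.453
grasp_force: 40.4
t 28.9 pos [544.3 113.9 141.1] rot [179.96   0.    99.83] open 0.453 grip 40.4
rz 0.09 shift [-0.2226 -0.0416  0.0011]
```

```bash
python3 -m inch '[[-0.02,-0.004,0,0,0,0,1],[-0.04,-0.0075,0,0,0,0,1],[-0.04,-0.0075,0,0,0,0,1],[-0.04,-0.0075,0,0,0,0,1],[-0.04,-0.0075,0,0,0,0,1],[-0.025,-0.005,0,0,0,0,1],[-0.0175,-0.003,0,0,0,0,1],[0,0,0,0,0,0,1]]' >/dev/null
python3 -m inch '[[0,0,0,0,0,0,1],[0,0,0.02,0,0,0,1],[0,0,0.03,0,0,0,1],[0,0,0.02,0,0,0,1],[0,0,0,0,0,0,1],[0,0,0,0,0,0,1]]'
python3 plan.py 540.9 -112.5 37 99.74
```

```text
clock: 30.3
eef_pos: [540.5, -111.6, 70.5]
tcp_rot: [-3.141, -0.0, 1.741]
contact_force: [0.1, -0.2, 0.0]
opening: 0.456
grasp_force: 40.4
t 30.3 pos [ 540.5 -111.6   70.5] rot [-1.7997e+02 -2.0000e-02  9.9750e+01] open 0.456 grip 40.4
rz 0.01 shift [-0.0009  0.0002  0.0335]
```

```bash
python3 -m inch '[[0,0,0.015,0,0,0,1],[0,0,0.015,0,0,0,1],[0,0,0.004,0,0,0,1],[0,0,0,0,0,0,1],[0,0,0,0,0,0,1]]'
python3 -m inch '[[0,0,0,0,0,0,0],[0,0,0,0,0,0,0],[0,0,0,0,0,0,-0.5],[0,0,0,0,0,0,-1],[0,0,0,0,0,0,-1],[0,0,0,0,0,0,-1]]'
python3 -m inch '[[0,0,-0.01,0,0,0,-1],[0,0,-0.02,0,0,0,-1],[0,0,-0.04,0,0,0,-1],[0,0,-0.04,0,0,0,-1],[0,0,-0.04,0,0,0,-1],[0.03,0,-0.04,0,0,0,-1],[0,0,0,0,0,0,-1],[0,0,0,0,0,0,-1]]'
python3 - <<'E'
from rig import eyes
import cv2,numpy as np
w=eyes.grab_frame("wrist")["img"];t=eyes.grab_frame("top")["img"][140:220,260:410]
t=cv2.resize(t,(512,273),interpolation=cv2.INTER_CUBIC)
cv2.imwrite("pics/f1.png",cv2.resize(np.vstack([w,t]),None,fx=.9,fy=.9))
E
```

```text
clock: 30.8
eef_pos: [540.0, -112.3, 36.3]
tcp_rot: [-3.141, -0.001, 1.74]
contact_force: [-2.0, 0.9, 7.4]
opening: 0.456
grasp_force: 41.0
clock: 31.4
eef_pos: [540.5, -112.5, 36.2]
tcp_rot: [-3.142, -0.0, 1.741]
contact_force: [-0.2, 0.5, 0.1]
opening: 0.997
grasp_force: 0.0
clock: 32.2
eef_pos: [535.8, -82.7, 227.8]
tcp_rot: [3.139, 0.001, 1.742]
contact_force: [0.3, -0.5, -1.7]
opening: 1.0
grasp_force: 0.0
```

View pics/f1.png

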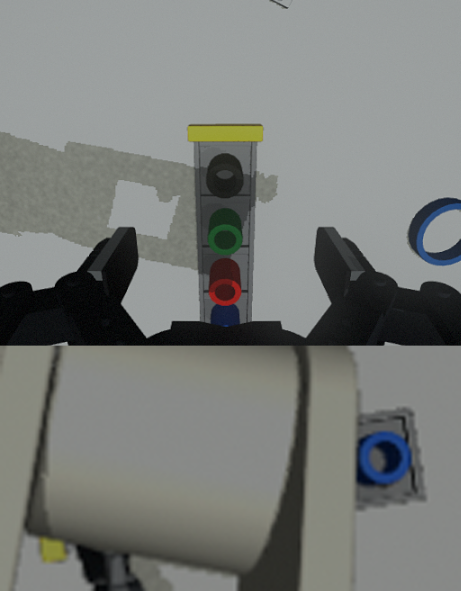

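All four stand upright in their own pockets: black by the yellow block at (225,177), then green, red and blue. I run a last numeric check on black, green and red, then hand in.

```bash
python3 chk.py '[[250,197],[250,265],[250,323]]'
python3 -c "
from rig import r
print(r.sense()['clock']);print(r.sign_off())"
```

```text
[[537.5, -106.6], [549.5, -176.8], [561.2, -245.5]] [[-2.3, 111.4], [-2.3, 40.1], [-2.4, -29.5]]
32.35
the job is handed in; nothing more can be done
None
```

The job is handed in at about 32 s of robot time: from the outgoing tray's yellow end the order is black, green, red, blue, all standing upright, let go and measured within about 7 mm of their pocket centres (limit 13 mm); sign-off returned no verdict.

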